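# Put the clay stamp away and close the jar

## Task

Put the clay stamp into the round stoneware jar, then put the lid that fits the jar - the larger of the two round lids - on it so that it sits level and all the way down. Leave the smaller lid where it lies.

Things in the scene. Friction and masses are not known exactly. Their poses are not given: they have to be found in the camera images.
- stamp_mid (a point): Centre (half-way up) of the loose clay stamp: a pink bisque spool, 50 mm high, 23 mm wide at the foot, 20 mm at the head, narrower at the waist, standing upright on the table at the robot's front right. About 22 g. Grip it from above in its upper half (10 mm above this point is good), from any side.
- stamp_jar: Round open jar of buff stoneware, heavy, it does not move. 140 mm outside diameter, 80 mm high; mouth and inside 122 mm wide (walls 9 mm), inner floor 10 mm above the table. Origin: centre of its underside, on the table; z up. The stamp may stand, lean or lie in it.
- big_lid_knob (a point): Grip point on the axis of the larger lid (fits the jar): loose, buff stoneware, 146 mm across, 250 g. Plate 8 mm thick; disc below, 10 mm deep, 104 mm wide, drops in the mouth with 9 mm play all round; knob 30 mm wide, its head 15 mm below to 13 mm above this point. 23 mm over the plate, 41 mm over the table, 111 mm when seated. z: up. Left or right of the jar.
- small_lid_knob (a point): Grip point of the smaller lid, which does not fit: same make and same knob, but only 92 mm in diameter; 41 mm above the table. It lies on the other side of the jar from the larger lid. Leave it alone.
Not all that is in view belongs to the job. Leave any blue look-alike of the part that bears big_lid_knob alone.

How it is judged (in metres and radians):
On the way:
1. the stamp is in the jar, which is still open (horizontal distance between stamp_mid and stamp_jar below 0.062 m and z of stamp_mid in the frame of stamp_jar between 0.005 and 0.06 m and not (horizontal distance between big_lid_knob and stamp_jar below 0.015 m and z of big_lid_knob in the frame of stamp_jar between 0.105 and 0.116 m and angle between big_lid_knob's own z axis and vertical below 0.09 rad)), for 0.2 s.
At the end, for the whole second after the job is handed in: The stamp is inside the jar (standing, leaning or lying), and the larger lid sits on the jar: its axis within 15 mm of the jar's, fully down (knob point 105 to 116 mm above the jar's foot) and level within 5 degrees (horizontal distance between stamp_mid and stamp_jar below 0.062 m and z of stamp_mid in the frame of stamp_jar between 0.005 and 0.06 m and horizontal distance between big_lid_knob and stamp_jar below 0.015 m and z of big_lid_knob in the frame of stamp_jar between 0.105 and 0.116 m and angle between big_lid_knob's own z axis and vertical below 0.09 rad); the robot touches nothing.
It fails at once if the smaller lid is moved by more than 40 mm (distance of small_lid_knob from where it was at the start of the episode above 0.04 m).
It also fails if it takes over 56 s, if anything falls off the work surface, if the arm or the gripper's body presses on something with over 40 N, if the wrist force passes 120 N, or if a joint passes its speed limit or range.

## Robot

A 6-joint arm with a two-finger parallel gripper is mounted at the origin on the work surface; the furniture and walls round the work are solid. World frame = base frame: x ahead of the robot, y to its left, z up, the work surface at z = 0. Lengths are in mm, angles in rad, forces in N, time in s.
With the tool pointing down it reaches from about 350 to 975 mm from the base axis. Payload 7.1 kg.
Tool frame: the origin (TCP) lies at the centre of the arm's flange, where the gripper is bolted on; the fingertips stand 182 mm ahead of it and the grasp point (between the pads) lies 163 mm ahead of it; x points along the fingers, y is the direction in which the jaws open and shut, and the axes are right-handed (so a half turn about x gives the same grasp; the last joint's range is limited). The gripper opens to 88 mm and grips with 3 to 60 N. Pads are 20 mm wide; open, the fingers measure 115 mm over their backs; the gripper's body (75 mm by 178 mm) begins 61 mm behind the grasp point.
Start: joints at [1.317, 0.423, 1.63, -0, 1.089, -0.019], TCP at [145.374, 607.843, 404.675] pointing down, gripper open.
Joint ranges: [-3, 3], [-0.9, 2.11], [0.09, 2.58], [-1.31, 4.45], [0.11, 2.69], [-2.54, 2.54]. Speed limits (rad/s): [2.39, 2.39, 3.01, 3.14, 3.14, 3.14].

## Interface

Orientations are given as a rotation vector (axis times angle).
In Python, from workcell import readout, viewer, workorder, models gives the robot as it stands. The module is installed in compiled form; this text tells all that it offers.
- The arm moves only by the tool apply_moves, never from a script. Its argument "commands" is a list that holds one entry, the list of rows, each a list of 4 numbers: the shift along the world's x, y, z in m, then the turn about the world's z in rad. A call has 1 to 8 rows; each row is the pose to reach, as a shift and turn from the pose commanded when the call began; what a row does not reach only later rows make up. A row lasts 1/8 s, in which the tool goes at most 62.5 mm and 10.7 degrees, less where a joint would pass 70% of its speed; a pose out of reach is approached as far as the arm can. A call with a gripper value outside its range is refused whole. "gripper" is the finger opening in m, from 0 to 0.0878, set as the call begins (left out, the last holds). The fingers move at their own pace and stop on an object; the grip force is fixed at half the most. Time passes only in rows, so rows that repeat a pose let the fingers close. It gives the time, the measured TCP pose, the force and the opening at its end, in the units of the state.
- readout.get_obs(): the state, without advancing time (a new reading comes with each control period).
- viewer.get_image(name): name is "scene" or "top" or "wrist"; returns a dict with "color" (384x512x3 uint8, red, green, blue), "vertical_fov" (degrees; the focal length in pixels is half the picture's height over the tangent of half this angle, whatever the lens; pixels are square), "cx", "cy" (the principal point, pixels), "D" ([k1, k2, p1, p2, k3] as OpenCV has them; the pictures are not rectified), "rvec" (rotation vector, rad) and "tvec" (3), from world to camera coordinates, as OpenCV has them. Camera axes: x right, y down, z forward; pixel columns grow to the right and rows downward; lengths in mm; the calibration is good to about 2 mm. A picture is of the moment at which its call begins. There is no depth.
- workorder.close_job(): hands the job in, once; it reports no verdict.
Trained networks look in the newest picture that a camera, given by its name, has taken for a name from the list of things; names that differ only in an ending like _2 or _b are one class to them, and where a whole thing is asked for, a point or a joint stands for the part that bears it (a point fixed in the world has none). Each returns a list of dicts, best first, with "conf" (0 to 1); they miss things now and then, are a little off and sometimes report something else, mostly with a low value. They report only what shows in the picture. A call takes as long as a camera call. They do not tell look-alikes from the thing itself.
- models.search_frame(camera, label): "position" ([x, y, z] in mm, in world coordinates, good to about 4 mm: the middle of the surface that is visible of it).
- models.place_of(camera, label): "position" ([x, y, z] in mm, in world coordinates, good to about 4 mm: a listed point, or the origin of a listed thing).
The state is a dict: "t": time; "qpos": joint angles; "qvel": joint speeds; "joint_torque": joint torques, N m; "ee_pos": TCP position; "orientation": TCP orientation; "ft_force": force on the tool from outside, world axes, zero at the start; "moment": the same for the moment, N m; "width": finger opening in mm.
Only numpy, scipy, OpenCV 4.12 (cv2) and the standard library are available. Lean on these libraries where they do the work, as an engineer would, in place of code of your own. Each camera call takes 0.05 s, during which the arm holds its last target.

## Working session

There is one attempt and no reset: what is moved stays moved. The work goes in short steps, Python scripts to look and compute and a tool call to move; the robot and the scene stay as the last step left them, time stands still between calls to the robot, and variables do not carry over. Pictures are saved under pics/ and viewed, and the job is handed in when it is done.

Besides the shell and the picture viewer there is one more tool, called after "Call:" in YAML: its name, and indented under it one key for each argument. apply_moves: Moves the arm, as the interface text tells. Its arguments: {"type":"object","properties":{"commands":{"type":"array","items":{"type":"array","items":{"type":"array","items":{"type":"number"}}}},"gripper":{"type":"number"}},"required":["commands"]}

```bash
mkdir -p pics; cat > h.py <<'E'
from workcell import readout, viewer, workorder, models
import numpy as np, cv2
def save(cam,name):
    im=viewer.get_image(cam); cv2.imwrite('pics/'+name,cv2.cvtColor(im['color'],cv2.COLOR_RGB2BGR)); return im
def K(im):
    f=192/np.tan(np.radians(im['vertical_fov'])/2); return np.array([[f,0,im['cx']],[0,f,im['cy']],[0,0,1.]])
def proj(im,p):
    return cv2.projectPoints(np.array(p,float).reshape(-1,1,3),np.array(im['rvec'],float),np.array(im['tvec'],float),K(im),np.array(im['D'],float))[0].reshape(-1,2)
def ray(im,uv,z):
    n=cv2.undistortPoints(np.array(uv,float).reshape(-1,1,2),K(im),np.array(im['D'],float)).reshape(-1,2)
    R=cv2.Rodrigues(np.array(im['rvec'],float))[0]; t=np.array(im['tvec'],float).ravel(); c=-R.T@t
    d=np.c_[n,np.ones(len(n))]@R
    return c+d*((z-c[2])/d[:,2])[:,None]
E
python3 - <<'E'
from h import *
np.set_printoptions(precision=1,suppress=True)
for c in ['top','scene']:
    im=save(c,c+'0.png')
    for l in ['stamp_mid','stamp_jar','big_lid_knob','small_lid_knob']:
        for r in models.place_of(c,l)[:3]: print(c,l,np.array(r['position']),round(r['conf'],2),proj(im,r['position']))
o=readout.get_obs(); print(o)
E
```

```text
top stamp_mid [ 379.9 -305.8   26.7] 0.48 [[342.  201.3]]
top stamp_jar [519.8  37.8  -1.5] 0.72 [[233.8 155.9]]
top big_lid_knob [ 225.5 -328.7   40.1] 0.71 [[350.2 251.3]]
top big_lid_knob [ 553.7 -303.6   38.4] 0.55 [[341.9 146.2]]
top big_lid_knob [ 380.1 -306.6   25.3] 0.5 [[342.1 201.3]]
top small_lid_knob [576.1 223.2  43.1] 0.64 [[175.  133.8]]
scene stamp_mid [ 380.7 -306.1   28.7] 0.44 [[363.  240.1]]
scene stamp_jar [517.6  37.9  -4.8] 0.69 [[267.4 194.3]]
scene big_lid_knob [ 556.7 -301.2   39.9] 0.89 [[386.6 204.5]]
scene big_lid_knob [ 222.9 -328.9   37.1] 0.57 [[344.9 276. ]]
scene small_lid_knob [567.6 221.   43.2] 0.45 [[226.4 160.6]]
{'t': 0.5, 'qpos': array([ 1.3,  0.4,  1.6, -0. ,  1.1, -0. ]), 'qvel': array([-0., -0., -0., -0., -0.,  0.]), 'joint_torque': array([  0. , -54.4, -27.4,   0.1,   0. ,  -0. ]), 'ee_pos': array([145.4, 607.8, 404.6]), 'orientation': array([ 0.2,  1.6, -0.2]), 'ft_force': array([ 0.4,  0.2, -0.6]), 'moment': array([0., 0., 0.]), 'width': 87.80356784025524}
```

View pics/top0.png

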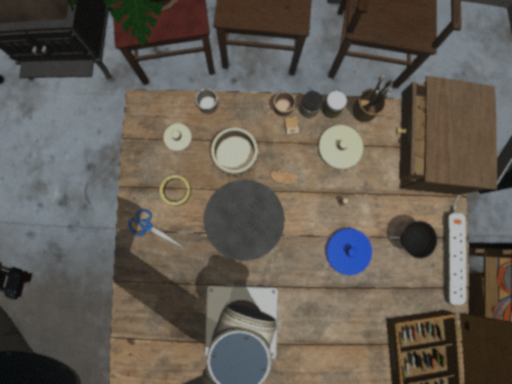

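View pics/scene0.png

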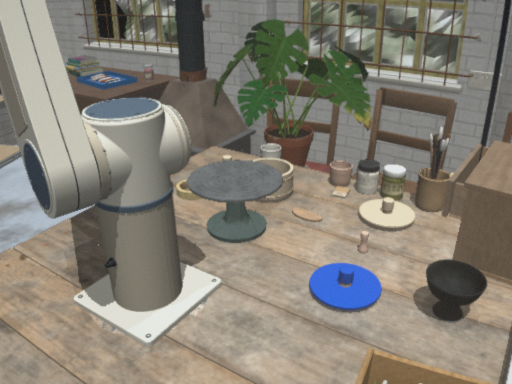

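```bash
python3 - <<'E'
from h import *
from scipy.spatial.transform import Rotation as Ro
o=readout.get_obs(); print(Ro.from_rotvec(o['orientation']).as_matrix().round(3))
E
```

```text
[[-0.     0.233  0.973]
 [-0.     0.973 -0.233]
 [-1.    -0.     0.   ]]
```

The top view shows the jar at (234,150), big buff lid (341,146), stamp (342,201), blue decoy lid (349,251) and small lid (177,137). There is also a turntable at (244,219) and a black bowl at (420,238), so I'll measure those obstacles.

```bash
python3 - <<'E'
from h import *
np.set_printoptions(precision=1,suppress=True)
a=viewer.get_image('top');b=viewer.get_image('scene')
def P(im): return K(im)@np.c_[cv2.Rodrigues(np.array(im['rvec'],float))[0],np.array(im['tvec'],float).ravel()]
def und(im,uv): return cv2.undistortPoints(np.array(uv,float).reshape(-1,1,2),K(im),np.array(im['D'],float),P=K(im)).reshape(2,1)
for n,u,v in [('table',(244,219),(236,180)),('bowl',(421,238),(455,280)),('biglid',(341.5,145),(387.5,199)),('stamp',(342.5,200.5),(364,234)),('jarrim',(234,149),(271,177)),('small',(177,134),(227,158)),('cup',(372,100),(433,175))]:
    X=cv2.triangulatePoints(P(a),P(b),und(a,u),und(b,v)); print(n,(X[:3]/X[3]).ravel())
print('tt edges',ray(a,[(204,219),(284,219),(244,180),(244,259)],130))
print('jar rim edges z80',ray(a,[(211,150),(258,150),(234,128),(234,173)],80))
print('lid edges z18',ray(a,[(319,147),(364,147),(341.5,124),(341.5,169)],18))
print('drawer',ray(a,[(405,82),(402,185)],150))
E
```

```text
table [311.8  -1.9 132.6]
bowl [ 266.9 -532.6   79.9]
biglid [ 554.4 -300.5   56.2]
stamp [ 381.8 -305.    43.8]
jarrim [532.1  35.5  45.3]
small [571.  217.9  51.6]
cup [ 689.5 -383.5   93.6]
tt edges [[ 308.6  110.4  130. ]
 [ 315.1 -114.5  130. ]
 [ 422.6    1.4  130. ]
 [ 200.7   -5.2  130. ]]
jar rim edges z80 [[518.5 103.9  80. ]
 [522.6 -37.5  80. ]
 [588.9  37.1  80. ]
 [450.3  32.3  80. ]]
lid edges z18 [[ 553.4 -234.1   18. ]
 [ 559.  -381.5   18. ]
 [ 632.8 -308.2   18. ]
 [ 484.2 -306.8   18. ]]
drawer [[ 732.5 -472.9  150. ]
 [ 419.  -450.7  150. ]]
```

Call:
apply_moves:
  commands:
    - [[0.049, -0.038, 0, -0.18], [0.098, -0.076, 0, -0.36], [0.147, -0.114, 0, -0.54], [0.196, -0.152, 0, -0.72], [0.245, -0.19, 0, -0.9], [0.294, -0.228, 0, -1.08], [0.343, -0.266, 0, -1.26], [0.392, -0.304, 0, -1.44]]
  gripper: 0.06

```text
t: 1.6
ee_pos: [538.9, 302.4, 405.0]
orientation: [1.29, 1.155, -1.289]
ft_force: [-0.0, 1.2, 0.8]
width: 59.7
```

Call:
apply_moves:
  commands:
    - [[0, -0.058, 0, -0.18], [0, -0.116, 0, -0.36], [0, -0.174, 0, -0.54], [0, -0.232, 0, -0.72], [0, -0.29, 0, -0.9], [0, -0.348, 0, -1.08], [-0.03, -0.395, 0, -1.26], [-0.065, -0.44, 0, -1.44]]

```text
t: 2.6
ee_pos: [471.7, -137.8, 404.8]
orientation: [2.212, 0.022, -2.21]
ft_force: [-0.5, -1.1, -0.1]
width: 60.4
```

Call:
apply_moves:
  commands:
    - [[-0.04, -0.04, -0.01, -0.028], [-0.08, -0.08, -0.03, -0.028], [-0.092, -0.12, -0.07, -0.028], [-0.092, -0.167, -0.09, -0.028], [-0.092, -0.167, -0.11, -0.028], [-0.092, -0.167, -0.11, -0.028]]

```text
t: 3.35
ee_pos: [379.7, -303.3, 293.5]
orientation: [-2.217, 0.0, 2.222]
ft_force: [0.3, 1.1, -0.5]
width: 60.0
```

```bash
python3 - <<'E'
from h import *
np.set_printoptions(precision=2,suppress=True)
im=save('wrist','w1.png')
for c in ['wrist','top','scene']:
  i2=viewer.get_image(c)
  for l in ['stamp_mid','big_lid_knob']:
    for r in models.place_of(c,l)[:3]: print(c,l,np.array(r['position']),round(r['conf'],2),proj(i2,r['position']))
o=readout.get_obs(); print(o['t'],o['ee_pos'],o['qpos'],o['ft_force'],o['width'])
from scipy.spatial.transform import Rotation as Ro
print(Ro.from_rotvec(o['orientation']).as_matrix().round(3))
E
```

```text
wrist stamp_mid [ 382.4 -309.    30.4] 0.97 [[259.57 199.39]]
wrist big_lid_knob [ 224.2 -330.5   37.2] 0.72 [[283.48 377.45]]
top big_lid_knob [ 553.5 -304.7   41.8] 0.57 [[342.54 146.01]]
scene stamp_mid [ 380.4 -306.2   26.5] 0.61 [[362.87 240.98]]
scene big_lid_knob [ 555.4 -300.6   40.3] 0.84 [[386.18 204.52]]
scene big_lid_knob [ 219.1 -329.1   39.4] 0.81 [[344.33 276.12]]
3.85 [ 380.56 -303.    295.11] [-0.7   0.39  2.01 -0.    0.74  0.87] [0.25 0.03 0.76] 59.99687285515855
[[ 0. -0. -1.]
 [-0. -1.  0.]
 [-1.  0. -0.]]
```

View pics/w1.png

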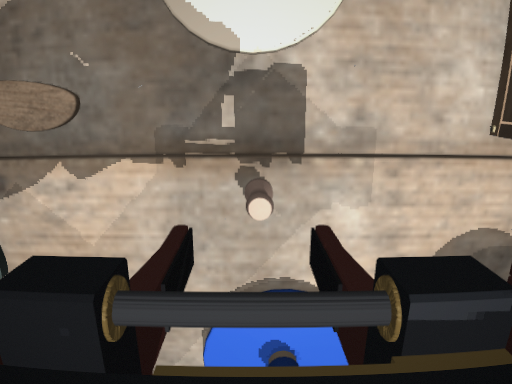

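The wrist view shows the stamp's head centred near (260,208), a little right of the jaw centre, with the blue lid below it.

```bash
python3 - <<'E'
from h import *
im=viewer.get_image('wrist'); print(ray(im,[(260,208)],50)); t=viewer.get_image('top'); print(ray(t,[(342.5,200.5)],45))
print(readout.get_obs()['ee_pos'])
E
```

```text
[[ 382.35474626 -309.16815462   50.        ]]
[[ 380.67354986 -302.81448829   45.        ]]
[ 380.45564744 -303.08058545  294.89202048]
```

Call:
apply_moves:
  commands:
    - [[0.001, -0.004, -0.03, 0], [0.001, -0.004, -0.065, 0], [0.001, -0.004, -0.097, 0], [0.001, -0.004, -0.097, 0]]

```text
t: 4.45
ee_pos: [380.7, -306.6, 196.0]
orientation: [-2.215, -0.002, 2.223]
ft_force: [-0.2, 0.1, 0.6]
width: 59.9
```

Call:
apply_moves:
  commands:
    - [[0, 0, 0, 0], [0, 0, 0, 0], [0, 0, 0, 0], [0, 0, 0, 0], [0, 0, 0, 0]]
  gripper: 0.01

```text
t: 5.08
ee_pos: [381.5, -307.3, 198.0]
orientation: [-2.222, 0.002, 2.22]
ft_force: [-0.1, -1.9, 2.2]
width: 17.6
```

Call:
apply_moves:
  commands:
    - [[0, 0, 0.05, 0], [0, 0, 0.11, 0], [0.02, 0.04, 0.15, 0], [0.045, 0.095, 0.15, 0], [0.07, 0.15, 0.15, 0], [0.095, 0.205, 0.15, 0], [0.12, 0.255, 0.15, 0], [0.138, 0.31, 0.15, 0]]

```text
t: 6.08
ee_pos: [520.1, 4.7, 347.8]
orientation: [-2.221, 0.001, 2.22]
ft_force: [0.4, 0.0, -0.9]
width: 17.4
```

Call:
apply_moves:
  commands:
    - [[0, 0.033, 0, 0], [0, 0.033, 0, 0], [0, 0.033, 0, 0]]

```text
t: 6.45
ee_pos: [519.1, 35.4, 347.5]
orientation: [-2.221, 0.001, 2.222]
ft_force: [-0.4, -0.4, 0.0]
width: 17.6
```

```bash
python3 - <<'E'
from h import *
np.set_printoptions(precision=2,suppress=True)
im=save('wrist','w2.png'); save('scene','s2.png')
for c in ['wrist','scene']:
  for l in ['stamp_mid','stamp_jar']:
    for r in models.place_of(c,l)[:2]: print(c,l,np.array(r['position']),round(r['conf'],2))
o=readout.get_obs(); print(o['t'],o['ee_pos'],o['qpos'],o['ft_force'],o['width'])
E
```

```text
wrist stamp_mid [515.6  34.2 176.4] 0.96
wrist stamp_jar [518.   37.4  -0.9] 0.78
scene stamp_mid [518.9  35.7 177. ] 0.45
scene stamp_jar [517.4  37.1  -4.1] 0.82
6.75 [519.35  34.99 347.7 ] [ 0.04  0.35  1.9  -0.    0.89  1.62] [-0.12  0.04 -0.4 ] 17.761444601258226
```

View pics/w2.png

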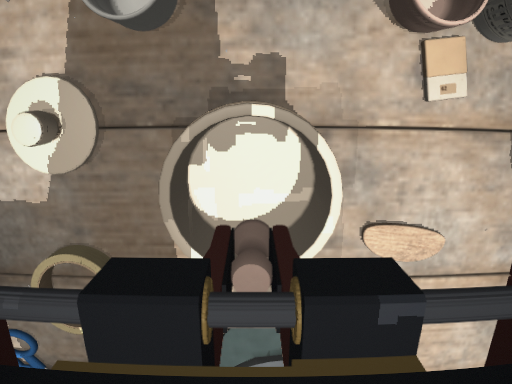

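View pics/s2.png

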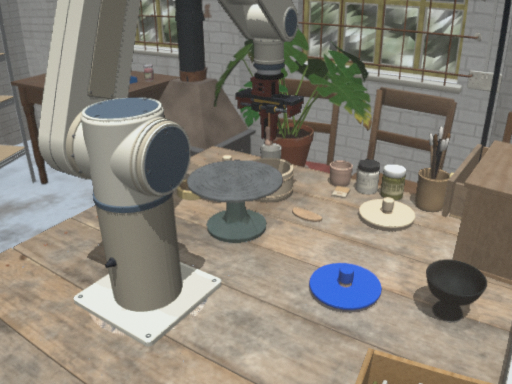

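The stamp is held over the open jar, whose rim is centred near (251,190) in the wrist view. I'll check the centre and lower.

```bash
python3 - <<'E'
from h import *
im=viewer.get_image('wrist'); print(ray(im,[(160,188),(342,192),(250,103)],80).round(1))
E
```

```text
[[529.9 103.2  80. ]
 [526.4 -33.3  80. ]
 [591.2  35.6  80. ]]
```

Call:
apply_moves:
  commands:
    - [[0, 0.001, -0.05, 0], [0, 0.001, -0.095, 0], [0, 0.001, -0.125, 0], [0, 0.001, -0.136, 0], [0, 0.001, -0.136, 0], [0, 0.001, -0.136, 0]]

```text
t: 7.55
ee_pos: [520.0, 36.8, 212.8]
orientation: [-2.223, 0.001, 2.219]
ft_force: [0.3, -0.2, -0.8]
width: 17.6
```

Call:
apply_moves:
  commands:
    - [[0, 0, 0, 0], [0, 0, 0, 0], [0, 0, 0, 0]]
  gripper: 0.05

```text
t: 7.92
ee_pos: [519.5, 36.9, 212.1]
orientation: [-2.222, 0.001, 2.22]
ft_force: [0.1, -0.1, -0.7]
width: 43.8
```

Call:
apply_moves:
  commands:
    - [[0, 0, 0.03, 0], [0, 0, 0.07, 0], [0, 0, 0.13, 0], [0, 0, 0.15, 0], [0, 0, 0.15, 0]]

```text
t: 8.55
ee_pos: [519.7, 36.9, 363.4]
orientation: [-2.225, 0.001, 2.216]
ft_force: [0.0, 0.4, 0.6]
width: 50.2
```

```bash
python3 - <<'E'
from h import *
np.set_printoptions(precision=2,suppress=True)
im=save('wrist','w3.png')
for c in ['wrist']:
  for l in ['stamp_mid','stamp_jar']:
    for r in models.place_of(c,l)[:2]: print(c,l,np.array(r['position']),round(r['conf'],2))
o=readout.get_obs(); print(o['t'],o['ee_pos'],o['ft_force'],o['width'])
E
```

```text
wrist stamp_mid [520.7  42.4  38.4] 0.66
wrist stamp_jar [520.5  40.7  -1.6] 0.88
8.7 [518.82  36.82 360.39] [ 0.01 -0.39 -0.19] 50.21142140407432
```

View pics/w3.png

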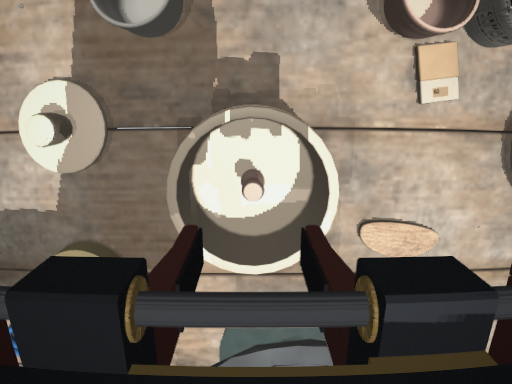

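The stamp stands upright in the jar at (253,190). Next is the big lid.

```bash
python3 - <<'E'
from h import *
from scipy.optimize import least_squares
im=viewer.get_image('wrist')
E=np.array([(167,190),(339,190),(252,105),(253,272)],float)
a=np.linspace(0,2*np.pi,361)
def res(p):
    c=proj(im,np.c_[p[0]+70*np.cos(a),p[1]+70*np.sin(a),80+0*a])
    return [c[:,0].min()-167,c[:,0].max()-339,c[:,1].min()-105,c[:,1].max()-272]
s=least_squares(res,[519,36]);print(s.x,s.fun)
E
```

```text
[520.07630592  35.30250955] [-2.64324137  2.65193353 -1.92033642  2.9090004 ]
```

Call:
apply_moves:
  commands:
    - [[0.005, -0.055, 0, 0], [0.01, -0.115, 0, 0], [0.015, -0.175, 0, 0], [0.02, -0.235, 0, 0], [0.03, -0.29, -0.02, 0], [0.036, -0.339, -0.03, 0], [0.036, -0.339, -0.03, 0], [0.036, -0.339, -0.03, 0]]
  gripper: 0.07

```text
t: 9.75
ee_pos: [554.9, -301.7, 330.2]
orientation: [-2.217, 0.0, 2.222]
ft_force: [-0.1, -0.6, -0.5]
width: 69.9
```

```bash
python3 - <<'E'
from h import *
np.set_printoptions(precision=2,suppress=True)
im=save('wrist','w4.png')
for r in models.place_of('wrist','big_lid_knob')[:2]: print(np.array(r['position']),round(r['conf'],2))
o=readout.get_obs(); print(o['t'],o['ee_pos'],o['ft_force'],o['width'])
E
```

```text
[ 562.2 -302.5   40.8] 0.92
9.85 [ 555.27 -300.9   331.2 ] [ 0.64 -0.52  0.08] 70.11166826627012
```

View pics/w4.png

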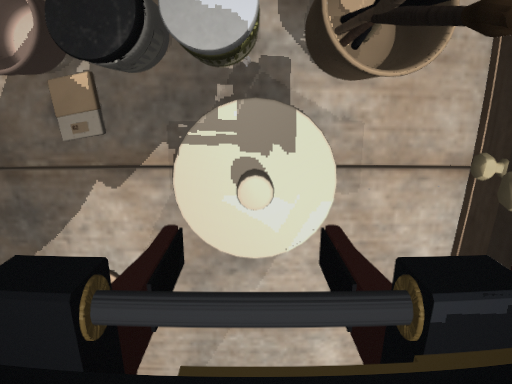

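The knob is at (255,193) and the plate spans (174–336, 98–257). I'll fit its centre.

```bash
python3 - <<'E'
from h import *
from scipy.optimize import least_squares
im=viewer.get_image('wrist')
a=np.linspace(0,2*np.pi,361)
def res(p):
    c=proj(im,np.c_[p[0]+73*np.cos(a),p[1]+73*np.sin(a),18+0*a])
    return [c[:,0].min()-174,c[:,0].max()-336,c[:,1].min()-98,c[:,1].max()-257]
s=least_squares(res,[555,-303]);print(s.x,s.fun)
print(ray(im,[(255.5,193)],54), readout.get_obs()['ee_pos'])
E
```

```text
[ 559.14165678 -304.08892957] [-1.88023551  1.88593958 -1.23691858  1.82363533]
[[ 559.00253805 -304.04681881   54.        ]] [ 555.39821167 -300.82891579  331.61615075]
```

Call:
apply_moves:
  commands:
    - [[0.002, -0.0015, -0.045, 0], [0.002, -0.0015, -0.085, 0], [0.002, -0.0015, -0.115, 0], [0.002, -0.0015, -0.127, 0], [0.002, -0.0015, -0.127, 0]]

```text
t: 10.52
ee_pos: [557.5, -303.0, 204.7]
orientation: [-2.22, -0.0, 2.222]
ft_force: [0.6, -0.7, 0.5]
width: 70.2
```

Call:
apply_moves:
  commands:
    - [[0, 0, 0, 0], [0, 0, 0, 0], [0, 0, 0, 0], [0, 0, 0, 0], [0, 0, 0, 0], [0, 0, 0, 0]]
  gripper: 0.02

```text
t: 11.28
ee_pos: [557.5, -303.8, 205.0]
orientation: [-2.221, 0.002, 2.221]
ft_force: [-0.7, 0.2, 4.0]
width: 29.2
```

Call:
apply_moves:
  commands:
    - [[0, 0, 0.015, 0], [0, 0, 0.04, 0], [0, 0, 0.09, 0], [0, 0, 0.14, 0], [0, 0, 0.16, 0], [0, 0, 0.16, 0]]

```text
t: 12.02
ee_pos: [557.5, -303.7, 365.8]
orientation: [-2.224, 0.003, 2.219]
ft_force: [-0.6, -0.9, -2.8]
width: 29.5
```

```bash
python3 - <<'E'
from h import *
np.set_printoptions(precision=2,suppress=True)
im=save('wrist','w5.png')
o=readout.get_obs(); print(o['t'],o['ee_pos'],o['ft_force'],o['width'])
E
```

```text
12.075 [ 556.98 -303.42  363.96] [ 0.54 -0.42 -2.3 ] 29.209682680105065
```

View pics/w5.png

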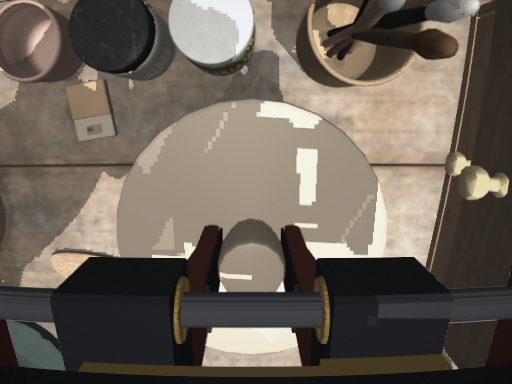

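The lid is held by the knob, with its plate spanning about (117–386, 100–353). I'll fit the axis offset from the TCP.

```bash
python3 - <<'E'
from h import *
from scipy.optimize import least_squares
im=viewer.get_image('wrist')
a=np.linspace(0,2*np.pi,361)
def res(p):
    c=proj(im,np.c_[p[0]+73*np.cos(a),p[1]+73*np.sin(a),p[2]+0*a])
    return [c[:,0].min()-117,c[:,0].max()-386,c[:,1].min()-100,c[:,1].max()-353]
s=least_squares(res,[555,-303,178]);print(s.x,s.fun, readout.get_obs()['ee_pos'])
for z in (177,):
    f=least_squares(lambda p:res([*p,z]),[555,-303]);print(f.x,f.fun)
E
```

```text
[ 556.53039098 -303.49785075  172.80950757] [-0.20845222  0.20850327  0.19810836 -0.25049636] [ 556.74642794 -303.28285323  362.88578234]
[ 557.29151496 -303.49515027] [-3.3157047   3.31919363 -1.57242121  3.51810254]
```

Call:
apply_moves:
  commands:
    - [[-0.005, 0.04, 0, 0], [-0.01, 0.095, 0, 0], [-0.015, 0.15, 0, 0], [-0.02, 0.205, 0, 0], [-0.026, 0.255, 0, 0], [-0.032, 0.3, 0, 0], [-0.0375, 0.33, 0, 0], [-0.0375, 0.3395, 0, 0]]

```text
t: 13.12
ee_pos: [518.9, 37.3, 362.6]
orientation: [2.216, 0.001, -2.225]
ft_force: [0.6, 0.3, -2.3]
width: 29.3
```

Call:
apply_moves:
  commands:
    - [[0, 0, -0.02, 0], [0, 0, -0.04, 0], [0, 0, -0.055, 0], [0, 0, -0.065, 0], [0, 0, -0.065, 0], [0, 0, -0.065, 0]]

```text
t: 13.88
ee_pos: [520.2, 35.8, 300.1]
orientation: [-2.222, 0.001, 2.22]
ft_force: [0.0, -0.3, -2.2]
width: 29.5
```

```bash
python3 - <<'E'
from h import *
np.set_printoptions(precision=2,suppress=True)
im=save('wrist','w6.png')
o=readout.get_obs(); print(o['t'],o['ee_pos'],o['ft_force'],o['width'])
for c in ['top','scene']:
  i=save(c,c+'6.png'); 
  for l in ['big_lid_knob','stamp_jar','small_lid_knob']:
    for r in models.place_of(c,l)[:3]: print(c,l,np.array(r['position']),round(r['conf'],2))
E
```

```text
13.925 [520.18  35.81 300.23] [ 0.25 -0.1  -2.31] 29.085098721613655
top big_lid_knob [ 226.3 -326.8   40. ] 0.97
top small_lid_knob [574.9 223.8  40.6] 0.63
scene big_lid_knob [ 219.8 -329.6   35.2] 0.78
scene big_lid_knob [519.2  37.2 136. ] 0.6
scene stamp_jar [514.9  36.9  -3.8] 0.84
scene small_lid_knob [568.4 219.2  42.6] 0.37
```

View pics/scene6.png

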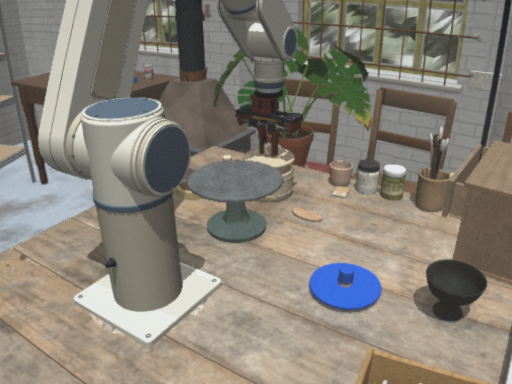

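View pics/w6.png

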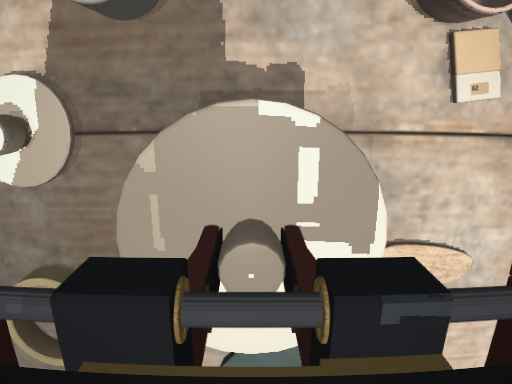

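The lid hangs level over the jar, and seated TCP z should be about 275. I'll lower gently.

Call:
apply_moves:
  commands:
    - [[0, 0, -0.006, 0], [0, 0, -0.012, 0], [0, 0, -0.017, 0], [0, 0, -0.021, 0], [0, 0, -0.021, 0]]

```text
t: 14.95
ee_pos: [519.7, 35.8, 278.2]
orientation: [-2.22, 0.001, 2.222]
ft_force: [0.9, 0.9, -2.2]
width: 29.5
```

Call:
apply_moves:
  commands:
    - [[0, 0, -0.0015, 0], [0, 0, -0.003, 0], [0, 0, -0.004, 0], [0, 0, -0.004, 0]]

```text
t: 15.45
ee_pos: [519.9, 35.8, 274.9]
orientation: [-2.221, 0.001, 2.221]
ft_force: [-1.5, 0.1, 1.2]
width: 29.7
```

Contact came at the expected height (the force changed sign), so I'll release and retreat.

Call:
apply_moves:
  commands:
    - [[0, 0, 0, 0], [0, 0, 0, 0], [0, 0, 0, 0], [0, 0, 0, 0]]
  gripper: 0.07

```text
t: 15.95
ee_pos: [519.9, 35.8, 274.7]
orientation: [-2.221, 0.001, 2.221]
ft_force: [0.8, 1.2, -0.0]
width: 65.8
```

Call:
apply_moves:
  commands:
    - [[0, 0, 0.02, 0], [0, 0, 0.06, 0], [0, 0, 0.11, 0], [0, 0, 0.13, 0], [0, 0, 0.13, 0]]

```text
t: 16.58
ee_pos: [520.2, 35.9, 406.2]
orientation: [-2.225, 0.001, 2.217]
ft_force: [0.3, -1.2, -0.2]
width: 69.9
```

```bash
python3 - <<'E'
from h import *
np.set_printoptions(precision=2,suppress=True)
o=readout.get_obs(); print(o['t'],o['ee_pos'],o['ft_force'],o['width'])
for c in ['wrist','scene']:
  i=save(c,c+'7.png'); 
  for l in ['big_lid_knob','stamp_jar']:
    for r in models.place_of(c,l)[:3]: print(c,l,np.array(r['position']),round(r['conf'],2))
E
```

```text
16.575 [520.22  35.87 406.23] [ 0.26 -1.23 -0.16] 69.91737050776129
wrist big_lid_knob [523.1  36.5 110.3] 0.85
wrist stamp_jar [567.9 223.8  40.8] 0.2
scene big_lid_knob [ 219.1 -330.8   40.7] 0.97
scene big_lid_knob [521.6  40.2 113.8] 0.73
scene stamp_jar [516.9  38.6  -4.1] 0.58
```

View pics/wrist7.png

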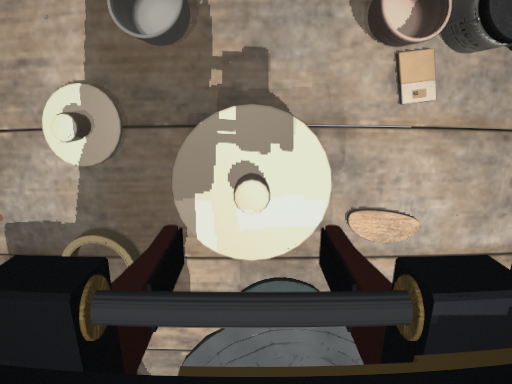

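View pics/scene7.png

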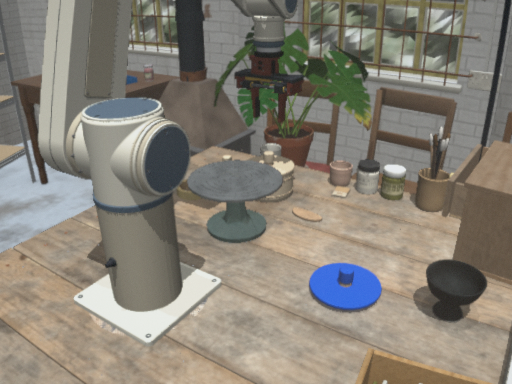

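The lid covers the jar: plate (173–331, 104–260), knob at (252,195). A last check of tilt and height by fit.

```bash
python3 - <<'E'
from h import *
from scipy.optimize import least_squares
im=viewer.get_image('wrist')
a=np.linspace(0,2*np.pi,361)
def res(p):
    c=proj(im,np.c_[p[0]+73*np.cos(a),p[1]+73*np.sin(a),p[2]+0*a])
    return [c[:,0].min()-173,c[:,0].max()-331,c[:,1].min()-104,c[:,1].max()-260]
s=least_squares(res,[520,36,88]);print(s.x,s.fun)
f=least_squares(lambda p:res([*p,88]),[520,36]);print(f.x,f.fun)
print(ray(im,[(252,195)],124))
s=cv2.imread('pics/scene7.png')[140:215,220:320]; cv2.imwrite('pics/crop7.png',cv2.resize(s,None,fx=7,fy=7,interpolation=cv2.INTER_CUBIC))
E
```

```text
[516.77030682  34.97974741  78.4609129 ] [-0.50558142  0.50592005  0.4909078  -0.54953798]
[518.38955089  35.00455483] [-3.0076779   3.01286096 -1.48072219  2.29730402]
[[520.79161762  35.13718093 124.        ]]
```

View pics/crop7.png

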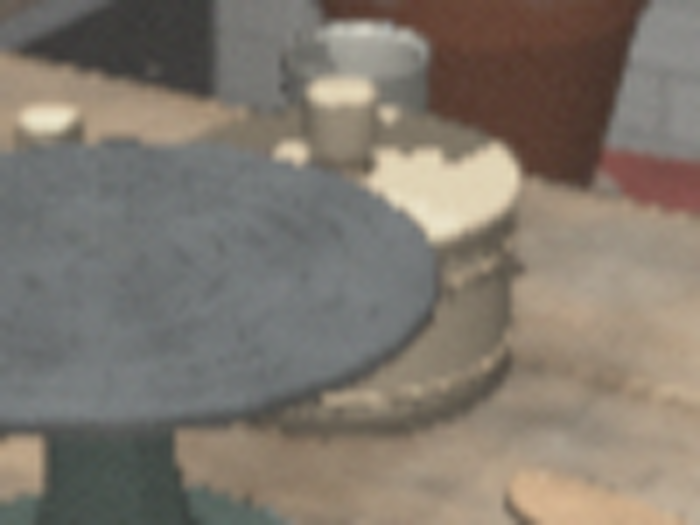

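The enlarged scene view shows the lid flat on the rim with the knob upright at about (340,120) in the crop. Knob top and plate centre agree to within 2.5 mm, which means no meaningful tilt.

```bash
python3 -c "
from h import *
print(workorder.close_job())"
```

```text
the job is handed in; nothing more can be done
None
```

The stamp is in the jar and the larger lid is on it. I handed the job in at about 17 s of the 56 s allowed; no verdict was reported.

**Stamp:** I set it down in the open jar, and the wrist picture showed it standing upright near the jar's centre before the lid went on.

**Lid position:** The final wrist picture puts the knob at about (523, 36, 110) mm by the network. My own ray puts it at (521, 35). The jar's centre is at about (520, 35.5), so the lid is well within 15 mm. The knob height is 110 to 114 mm, depending on the camera, against the required 105 to 116 mm.

**Level:** The lid touched down at the expected height. The enlarged scene view shows it flat on the rim, and the plate and knob centres agree to about 2.5 mm.

**Check that disagreed:** Fitting the plate's outline with its height left free gave 78 mm instead of the expected 88 mm. The same fit also read about 4 mm low with the lid in the gripper, so I put it down to fit error.

**Left alone:** The smaller lid and the blue look-alike were not touched. The gripper was clear, about 130 mm above the lid, at hand-in.

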